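# Load a vial and slide it to the detent of the reading stage

## Robot

A 7-joint arm with a two-finger parallel gripper is mounted at the origin on a cart in front of the work surface, level with it; the furniture and walls round the work are solid. World frame = base frame: x ahead of the robot, y to its left, z up, the work surface at z = 0. Lengths are in m, angles in rad, forces in N, time in s.
With the tool pointing down it reaches from about 0.425 to 0.875 m from the base axis. Payload 4.7 kg.
Tool frame: the origin (TCP) lies between the finger pads; the fingertips stand 22 mm ahead of it and the grasp point (between the pads) lies 3 mm ahead of it; z points along the fingers, y is the line along which they close (so a half turn about z gives the same grasp; the last joint's range is limited). The gripper opens to 87 mm and grips with 3 to 60 N. Pads are 19 mm wide; open, the fingers measure 117 mm over their backs; the gripper's body (75 mm by 190 mm) begins 51 mm behind the grasp point.
Start: joints at [1.181, 0.321, -0.07, 1.45, 0.023, 1.371, -0.057], TCP at [0.255, -0.598, 0.245] pointing down, gripper open.
Joint ranges: [-2.86, 2.86], [-0.3, 2.09], [-1.38, 1.24], [0.06, 2.45], [-1.56, 4.7], [0.09, 2.05], [-2.69, 2.69]. Speed limits (rad/s): [2.57, 2.57, 3.14, 3.14, 3.14, 3.14, 3.14].

## Interface

Orientations are given as a rotation vector (axis times angle).
In Python, from bench import ctrl gives the robot as it stands. The module is installed in compiled form; this text tells all that it offers.
- The arm moves only by the tool send_rows, never from a script. Its argument "motion" is a list of rows, each an object with "claw": the opening, from -1 (shut) to 1 (fully open); "slide": the shift along the tool's x, y, z in mm, a list of three; "delta_rot": the turn, a rotation vector about the tool's x, y, z in rad, a list of three. In form: [{"claw": claw, "slide": [x, y, z], "delta_rot": [ax, ay, az]}, ...]. A call has 1 to 5 rows; each row is the pose to reach, as a shift and turn from the pose commanded when the call began, along the tool's axes at that moment; what a row does not reach only later rows make up. A row lasts 1/10 s, in which the tool goes at most 50 mm and 8.59 degrees, less where a joint would pass 70% of its speed; a pose out of reach is approached as far as the arm can. A call with a gripper value outside its range is refused whole. The fingers move at their own pace and stop on an object; "grip_force" is the grip in N (left out, the last holds). Time passes only in rows, so rows that repeat a pose let the fingers close. It gives the time, the measured TCP pose, the force, the opening and the grip force at its end, in the units of the state.
- ctrl.get_state(): the state, without advancing time (a new reading comes with each control period).
- ctrl.get_image(name): name is "scene" or "top"; returns a dict with "color" (480x640x3 uint8, blue, green, red), "fx", "fy", "cx", "cy" (pixels), "pose" (4x4, takes a point from camera to world coordinates). Camera axes: x right, y down, z forward; pixel columns grow to the right and rows downward; lengths in m; the calibration is good to about 2 mm. A picture is of the moment at which its call begins. There is no depth.
- ctrl.close_job(): hands the job in; it is judged then, once.
The state is a dict: "time": time; "joint_positions": joint angles; "qd": joint speeds; "joint_torque": joint torques, N m; "position": TCP position; "tool_rot": TCP orientation; "ft_force": force on the tool from outside, world axes, zero at the start; "torque": the same for the moment, N m; "grip_width": opening from 0.0 (shut) to 1.0 (fully open); "grip_force": force on a finger pad.
Only numpy, scipy, OpenCV 4.12 (cv2) and the standard library are available. Lean on these libraries where they do the work, as an engineer would, in place of code of your own. Each camera call takes 0.05 s, during which the arm holds its last target. There are 200 camera calls.

## Task

Stand the stoppered glass vial upright in the round cup of the sliding carriage, setting it down rather than dropping it. Then take the carriage's upright fin between the fingers and slide the carriage along its rods to the right until you feel the spring ball drop into the notch in front of the reading head, without pushing on past the notch. Finish holding it there, fingers still closed on the fin, and leave the other things on the table alone.

Things in the scene. Friction and masses are not known exactly. Their poses are not given: they have to be found in the camera images.
- vial: Loose clear glass vial with a grey stopper, upright cylinder 22 mm in diameter and 48 mm high, about 20 g, standing alone on the table to the left of the stage. Origin: centre of its underside, z up.
- stage: Fixed reading stage: aluminium bed 182 x 300 x 12 mm with two steel rods between grey end plates (34 mm high). Origin on the table; y runs along the rods (to the robot's left, turned by the stage's yaw of up to 0.3 rad either way), x points away from the robot. The bed spans x -72..110, y -150..150 mm.
- carriage (a joint): Travel (m) of the grey carriage along the rods: 0 at the left end, growing to the right (stage -y), 0.17 at the right stop; starts between 0 and 0.045. Sliding friction about 1.5 N; it stays where it is left. It is 90 mm long along the rods, its flat top 30 mm above the table; on it stand a black fin in front and a black vial cup 49 mm behind the fin.
- grip (a point): Point on the carriage's upright black fin at which to grip it, 60 mm above the table. The fin is 14 mm thick along the rods (pinch it in that direction), 26 mm across, its top 75 mm and its foot 34 mm above the table. Axes as the stage.
- cup (a point): Centre of the inner floor of the carriage's round vial cup, 33 mm above the table; the bore is 27 mm wide and 14 mm deep, flared at the rim (rim 47 mm above the table, 41 mm in outer diameter). Axes as the stage.
- notch (a point): Centre of the V notch (10 mm wide, 5 mm deep) in the steel bar on the carriage's front edge, 22 mm above the table, in line with fin and cup. From 45 to 23 mm either side of the notch the bar ramps gently and pushes the ball back (about 2 N of extra drag on arrival); from there to the notch it is flat. Axes as the stage.
- plunger (a point): Top centre of the dark steel ball plunger block (30 x 26 mm, top 34 mm above the table) at the stage's front edge, clamped at 90 to 150 mm of carriage travel, a new place each time; it does not move. Ball and notch are in line when notch and plunger have the same stage y. Axes as the stage.
- ball (a point): Tip of the plunger's sprung steel ball (10 mm) where it meets the carriage's bar, 22 mm above the table, at the plunger's stage y. Within about 5 mm of the notch it snaps 3 mm in and pulls the carriage to the notch's middle with 5 to 8 N, also when the fin is let go; pushing it out again takes about 10 to 12 N.
- sensor (a point): Top centre of the reading head's black sensor post behind the carriage, 22 x 34 mm, 86 mm above the table, at the plunger's stage y; it does not move.
- beaker: Bystander, leave alone: loose glass beaker, 46 mm wide, 60 mm high. Origin: centre of its underside.
- tape_roll: Bystander, leave alone: loose roll of paper tape, 55 x 48 x 25 mm. Origin: centre of its underside.
- rack_insert: Bystander, leave alone: loose tan rack strip, 35 x 97 x 12 mm. Origin: centre of its underside.
- marker_pen: Bystander, leave alone: loose felt marker, 13 x 131 x 13 mm. Origin: centre of its underside.
Not all that is in view belongs to the job. There is more than one size of the vial; the job needs the smaller.

How it is judged:
By the outcome, as a careful person would: the job done as asked, in the order asked, and still so for the second after the job is handed in, while the arm keeps its last pose, push and grip.
It also fails if it takes over 64 s, if anything falls off the work surface, if the arm or the gripper's body presses on something with over 40 N, if the wrist force passes 120 N, or if a joint passes its speed limit or range.

## Working session

There is one attempt and no reset: what is moved stays moved. The work goes in short steps, Python scripts to look and compute and a tool call to move; the robot and the scene stay as the last step left them, time stands still between calls to the robot, and variables do not carry over. Pictures are saved under pics/ and viewed, at most 10 in all, crops included, and the job is handed in when it is done.

Besides the shell and the picture viewer there is one more tool, called after ">>>" as a command line: name --argument value ..., lists and objects as JSON in quotes. send_rows: Moves the arm, as the interface text tells. Its arguments: {"type":"object","properties":{"motion":{"type":"array","items":{"type":"object","properties":{"claw":{"type":"number"},"slide":{"type":"array","items":{"type":"number"}},"delta_rot":{"type":"array","items":{"type":"number"}}}}},"grip_force":{"type":"number"}},"required":["motion"]}

```bash
mkdir -p pics; cat > h.py <<'E'
import numpy as np, cv2
from bench import ctrl
from scipy.spatial.transform import Rotation as R
def img(name,save=None):
    d=ctrl.get_image(name)
    if save: cv2.imwrite('pics/'+save,d['color'])
    return d
def ray(d,u,v):
    P=np.array(d['pose']); r=P[:3,:3]@np.array([(u-d['cx'])/d['fx'],(v-d['cy'])/d['fy'],1]); return P[:3,3],r
def onz(d,u,v,z):
    o,r=ray(d,u,v); return o+r*(z-o[2])/r[2]
def proj(d,p):
    P=np.array(d['pose']); q=P[:3,:3].T@(np.array(p)-P[:3,3]); return np.array([d['fx']*q[0]/q[2]+d['cx'],d['fy']*q[1]/q[2]+d['cy']])
def tool(p):
    "target world TCP point -> slide mm from present"
    s=ctrl.get_state(); return R.from_rotvec(s['tool_rot']).as_matrix().T@(np.array(p)-s['position'])*1000
E
python3 - <<'E'
from h import *
for n in('scene','top'):
    d=img(n,n+'0.png'); print(n,d['fx'],d['cx'],d['cy'],np.round(d['pose'],3).tolist())
s=ctrl.get_state(); print({k:np.round(v,3) for k,v in s.items()}); print(R.from_rotvec(s['tool_rot']).as_matrix().round(3))
E
```

```text
scene 469.7845414796982 316.67888180250736 244.38727235188907 [[-0.893, -0.25, 0.374, 0.06], [-0.45, 0.491, -0.746, 0.72], [0.003, -0.834, -0.551, 0.685], [0.0, 0.0, 0.0, 1.0]]
top 485.25838068960695 317.7092049711731 238.70994612408472 [[0.015, -0.985, 0.17, 0.277], [-1.0, -0.017, -0.011, -0.102], [0.014, -0.17, -0.985, 1.445], [0.0, 0.0, 0.0, 1.0]]
{'time': np.float64(0.1), 'joint_positions': array([ 1.181,  0.322, -0.07 ,  1.452,  0.023,  1.371, -0.057]), 'qd': array([-0.   ,  0.   , -0.   , -0.002, -0.002,  0.   ,  0.001]), 'joint_torque': array([ 0.0000e+00, -4.9257e+01, -4.0600e-01, -3.1340e+01, -6.4000e-02,
        3.9000e-02,  0.0000e+00]), 'position': array([ 0.255, -0.597,  0.244]), 'tool_rot': array([-3.076e+00, -6.300e-01,  1.000e-03]), 'ft_force': array([ 0.03 , -0.243, -0.656]), 'torque': array([ 0.013, -0.032,  0.007]), 'grip_force': np.float64(0.0), 'grip_width': np.float64(0.999)}
[[ 0.92   0.393 -0.001]
 [ 0.393 -0.92   0.002]
 [-0.    -0.002 -1.   ]]
```

View pics/scene0.png

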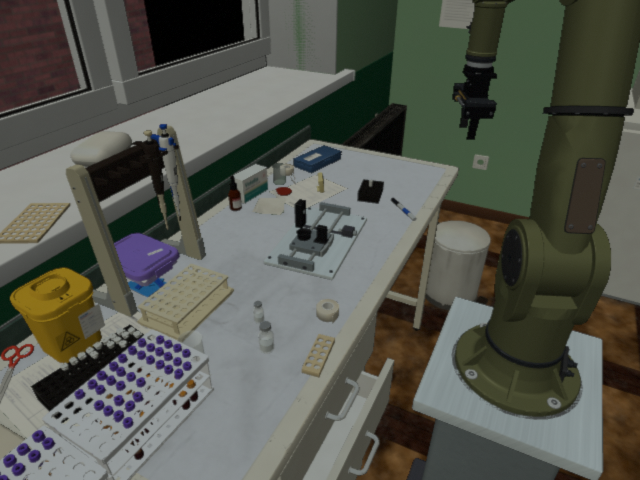

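View pics/top0.png

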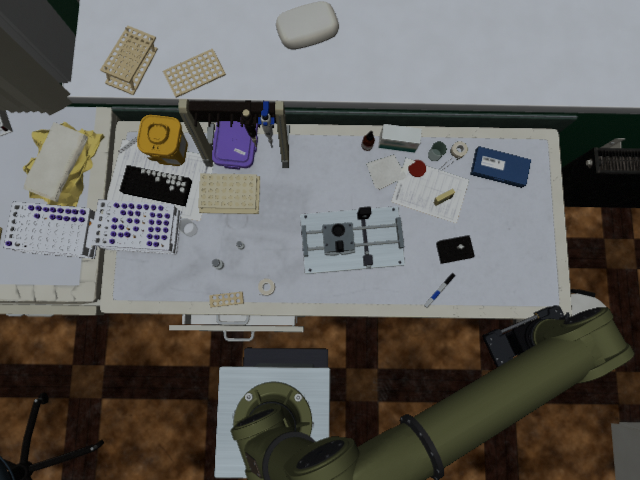

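Candidates: vial A at scene (258,312) / top (240,245), and vial B at scene (266,338) / top (217,264). A looks smaller. I'll confirm this in an enlarged crop.

```bash
python3 - <<'E'
import cv2,numpy as np
s=cv2.imread('pics/scene0.png');t=cv2.imread('pics/top0.png')
def c(im,x,y,w,h,k): return cv2.resize(im[y:y+h,x:x+w],None,fx=k,fy=k,interpolation=cv2.INTER_CUBIC)
a=c(s,238,295,50,62,6);b=c(t,200,230,60,50,6)
b=cv2.copyMakeBorder(b,0,72,0,0,0)
cv2.imwrite('pics/v.png',np.hstack([a,b]))
a=c(s,260,190,110,90,3.6);b=c(t,295,200,115,80,3.4)
h=max(a.shape[0],b.shape[0]);p=lambda m:cv2.copyMakeBorder(m,0,h-m.shape[0],0,0,0)
cv2.imwrite('pics/st.png',np.hstack([p(a),p(b)]));print(a.shape,b.shape)
E
```

```text
(324, 396, 3) (272, 391, 3)
```

View pics/v.png

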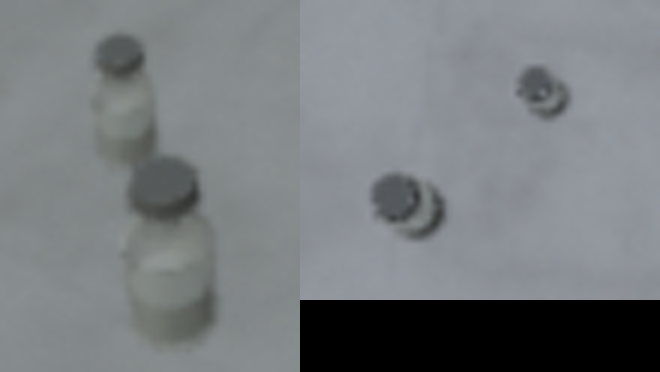

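View pics/st.png

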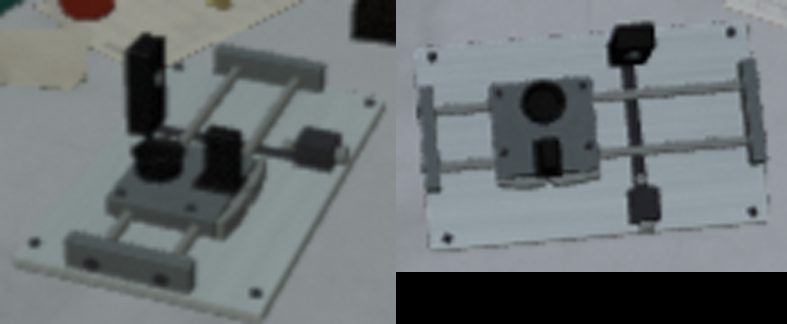

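Confirmed: the crop shows A, top (239,244) / scene (258,304 stopper), is clearly the smaller vial. The stage crop shows the cup at top ≈(338,230), the fin at ≈(339,245), the plunger at ≈(368,260) and the sensor at ≈(365,212).

```bash
cat >> h.py <<'E'
def blobs(im,box,thr,amin=15):
    x,y,w,h=box; g=cv2.resize(im[y:y+h,x:x+w],None,fx=8,fy=8,interpolation=cv2.INTER_CUBIC).max(2)
    n,l,st,c=cv2.connectedComponentsWithStats((g<thr).astype(np.uint8))
    return [((c[i]+.5)/8-.5+[x,y],st[i,:4]/8+[x,y,0,0],st[i,4]/64) for i in range(1,n) if st[i,4]/64>amin]
E
python3 - <<'E'
from h import *
t=img('top');s=img('scene');np.set_printoptions(precision=4,suppress=True)
for n,d,box,thr in(('top black',t,(300,203,108,70),42),('top dark',t,(300,203,108,70),75),('scene blk',s,(270,195,100,80),30),('top stop',t,(228,236,24,20),110),('scene stop',s,(248,298,20,26),110)):
    print(n)
    for b in blobs(d['color'],box,thr,8): print(b[0],b[1],b[2])
# bed corners from crop (top)
cs=[(415,48),(746,22),(768,220),(430,250)]
P=[onz(t,295+(x-396)/3.4-.5,200+y/3.4-.5,.012) for x,y in cs]
for p in P: print(p)
for i in range(4): e=P[(i+1)%4]-P[i]; print(np.linalg.norm(e),np.arctan2(e[1],e[0]))
print(P and np.mean(P,0))
for z in(.012,.03,.047,.075,.048): print(z,'cup',onz(t,338,229.5,z))
E
```

```text
top black
[363.7227 213.4089] [357.625 207.375  13.375  18.25 ] 140.546875
[337.902  229.7214] [331.875 224.125  13.     12.5  ] 126.28125
[364.7085 235.5758] [363.625 229.5     2.875  12.875] 18.625
[339.1767 246.0385] [335.25  240.625   9.     11.75 ] 86.046875
[365.7284 259.1049] [363.875 254.5     4.75   11.   ] 24.75
top dark
[363.6496 214.0381] [357.25  206.75   14.125  19.75 ] 171.8125
[337.8854 229.816 ] [330.875 223.625  14.625  13.875] 157.28125
[397.485 232.087] [396.25  225.5     3.125  14.75 ] 19.078125
[364.4384 235.4658] [362.25  228.875   5.     14.25 ] 45.46875
[338.8203 246.4126] [327.375 239.75   21.875  13.375] 129.4375
[399.5803 245.1007] [397.875 241.75    5.625   6.625] 12.375
[326.3583 244.428 ] [325.25  243.25    3.125   3.25 ] 8.015625
[365.7563 247.9453] [364.5  245.25   3.75   7.  ] 20.390625
[367.4531 259.5263] [363.25  253.125   9.625  12.875] 94.328125
scene blk
[364.1128 197.4555] [358.5   195.     11.5     6.625] 66.0
[301.3764 220.8225] [295.75  200.125  15.125  40.25 ] 352.53125
[321.3065 234.5713] [314.625 225.625  13.25   18.   ] 167.296875
top stop
[240.0063 244.8279] [236.375 241.375   8.25    8.375] 35.828125
scene stop
[257.6779 304.3572] [254.    300.875   8.25    8.   ] 51.0
[262.2443 320.3335] [258.375 315.125   9.625   8.875] 46.1875
[ 0.6003 -0.0635  0.012 ]
[ 0.6295 -0.3587  0.012 ]
[ 0.4518 -0.3757  0.012 ]
[ 0.4206 -0.0804  0.012 ]
0.2966002462400496 -1.4721966339082349
0.17852246734166666 -3.0461389468778477
0.2969354361825426 1.676140851370905
0.18052654244722086 0.09366929514922682
[ 0.5256 -0.2195  0.012 ]
0.012 cup [ 0.5535 -0.1785  0.012 ]
0.03 cup [ 0.55   -0.1775  0.03  ]
0.047 cup [ 0.5468 -0.1766  0.047 ]
0.075 cup [ 0.5413 -0.1751  0.075 ]
0.048 cup [ 0.5466 -0.1766  0.048 ]
```

```bash
cat >> h.py <<'E'
def tri(*obs):
    A=np.zeros((3,3));b=np.zeros(3)
    for d,u,v in obs:
        o,r=ray(d,u,v); r=r/np.linalg.norm(r); M=np.eye(3)-np.outer(r,r);A+=M;b+=M@o
    return np.linalg.solve(A,b)
E
python3 - <<'E'
from h import *
np.set_printoptions(precision=4,suppress=True)
t=img('top');s=img('scene')
print('stopper tri',tri((t,239.3,244.2),(s,257.7,304)),'z.048',onz(t,239.3,244.2,.048),onz(s,257.7,304,.046))
print('cup z.047 top',onz(t,337.9,229.7,.047),'scene',onz(s,303.5,230,.047))
yaw=.099;ex=np.array([np.cos(yaw),np.sin(yaw)]);ey=np.array([-np.sin(yaw),np.cos(yaw)])
pts={'cup':onz(t,337.9,229.7,.047),'fin':onz(t,339,245,.075),'plg':onz(t,367.6,259,.034),'sens':onz(t,364,212,.086)}
c=np.array([.5256,-.2195])
for k,p in pts.items(): print(k,p,'stage',(p[:2]-c)@ex*1000-19,(p[:2]-c)@ey*1000)
# predicted outlines: vial circles, drawn against images
cup=pts['cup'];
def circ(im,d,c,z,r,col):
    a=np.linspace(0,2*np.pi,60);q=[proj(d,(c[0]+r*np.cos(x),c[1]+r*np.sin(x),z)) for x in a]
    q=np.array([[(u+.5)*8,(v+.5)*8] for u,v in q]).astype(np.int32); cv2.polylines(im,[q],1,col,1)
v=onz(t,239.3,244.2,.048)
fin=cup[:2]-.049*ex
out=[]
for d,bx in((t,(228,232,24,28)),(s,(246,296,24,28)),(t,(322,218,30,34)),(s,(286,215,50,38))):
    im=cv2.resize(d['color'],None,fx=8,fy=8,interpolation=cv2.INTER_CUBIC)
    circ(im,d,v,0,.011,(0,0,255));circ(im,d,v,.048,.009,(0,255,0));circ(im,d,cup,.047,.0205,(0,255,0));circ(im,d,cup,.047,.0135,(0,255,255))
    for z in(.075,):
        q=np.array([(proj(d,(*(fin+a*.013*ex+b*.007*ey),z))+.5)*8 for a,b in((1,1),(1,-1),(-1,-1),(-1,1))]).astype(np.int32);cv2.polylines(im,[q],1,(255,0,255),1)
    x,y,w,h=np.array(bx)*8; k=im[y:y+h,x:x+w]; k=np.clip(k.astype(float)*1.6,0,255).astype(np.uint8);out.append(k)
p=lambda m,w:cv2.copyMakeBorder(m,0,304-m.shape[0],0,w-m.shape[1],0)
cv2.imwrite('pics/fit.png',cv2.resize(np.vstack([np.hstack([p(out[0],200),p(out[1],200)]),np.hstack([out[2][:272],]) if 0 else np.hstack([p(out[2],240)[:, :240],np.zeros((304,160,3),np.uint8)])]),None,fx=1,fy=1)[:, :] if 0 else np.hstack([np.vstack([p(out[0],240),]),p(out[1],200)]) if 0 else np.vstack([np.hstack([p(out[0],240),p(out[1],400)]),np.hstack([p(out[2][:304],240),p(out[3],400)])])[:600])
E
```

```text
stopper tri [0.4997 0.1114 0.0461] z.048 [0.4979 0.1103 0.048 ] [0.5014 0.1117 0.046 ]
cup z.047 top [ 0.5462 -0.1763  0.047 ] scene [ 0.5535 -0.1867  0.047 ]
cup [ 0.5462 -0.1763  0.047 ] stage 5.7198186315291935 40.91000160538551
fin [ 0.4963 -0.1784  0.075 ] stage -44.125376915665946 43.83858889333278
plg [ 0.4627 -0.2649  0.034 ] stage -86.07009598800246 -38.97813038119433
sens [ 0.5917 -0.2489  0.086 ] stage 43.91358530419421 -35.761111279472985
```

View pics/fit.png

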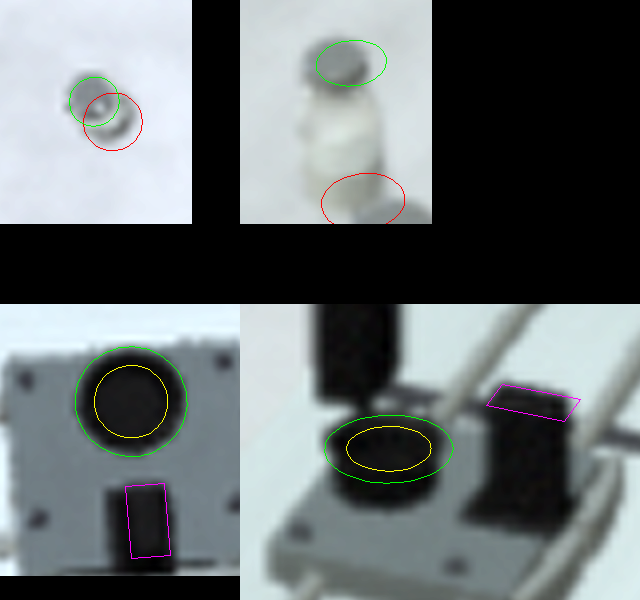

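The predicted outlines match both views to within about 2 mm. Vial ≈ (0.4995, 0.1115), cup ≈ (0.546, -0.176), stage yaw ≈ 0.099. Moving now.

>>> send_rows --motion '[{"claw": 0.2,"slide": [38,-29,0],"delta_rot": [0,0,0.06]},{"claw": 0.2,"slide": [76,-58,0],"delta_rot": [0,0,0.12]},{"claw": 0.2,"slide": [114,-87,0],"delta_rot": [0,0,0.18]},{"claw": 0.2,"slide": [152,-116,0],"delta_rot": [0,0,0.24]},{"claw": 0.2,"slide": [190,-145,0],"delta_rot": [0,0,0.304]}]' --grip_force 8

```text
time: 0.8
position: [0.3738, -0.388, 0.2447]
tool_rot: [3.137, 0.152, 0.0]
ft_force: [-0.1, -0.6, 0.0]
grip_width: 0.648
grip_force: 0.0
```

```bash
python3 - <<'E'
from h import *
s=ctrl.get_state();print(s['time'],s['position'],s['grip_width'],R.from_rotvec(s['tool_rot']).as_matrix().round(3).tolist());print(tool([.45,0,.245]),tool([.4995,.1115,.16]))
E
```

```text
0.8 [ 0.37380558 -0.38798041  0.24468983] 0.6478623209346548 [[0.995, 0.097, 0.0], [0.097, -0.995, -0.001], [0.0, 0.001, -1.0]]
[ 113.46179815 -378.76198794   -0.50822389] [ 173.52403792 -484.98563143   84.4421435 ]
```

>>> send_rows --motion '[{"claw": 0.2,"slide": [16,-46,0]},{"claw": 0.2,"slide": [32,-92,0]},{"claw": 0.2,"slide": [48,-138,0]},{"claw": 0.2,"slide": [64,-184,0]},{"claw": 0.2,"slide": [80,-230,0]}]'

```text
invalid input
```

>>> send_rows --motion '[{"claw": 0.2,"slide": [16,-42,0]},{"claw": 0.2,"slide": [32,-86,0]},{"claw": 0.2,"slide": [50,-130,0]},{"claw": 0.2,"slide": [70,-174,20]},{"claw": 0.2,"slide": [85,-214,40]}]'

```text
invalid input
```

>>> send_rows --motion '[{"claw": 0.2,"slide": [8,-34,30]},{"claw": 0.2,"slide": [8,-41,40]},{"claw": 0.2,"slide": [8,-41,40]}]'

```text
invalid input
```

```bash
python3 - <<'E'
from h import *
s=ctrl.get_state();print(s['time'],s['position'],s['tool_rot'],s['grip_width'],s['ft_force']);print(tool([.4995,.1115,.04]))
E
```

```text
0.8 [ 0.37380558 -0.38798041  0.24468983] [3.13731441e+00 1.52488212e-01 3.72003246e-04] 0.6478623209346548 [-0.08711092 -0.64657076  0.01722873]
[ 173.49899461 -485.05587982  204.44212032]
```

delta_rot is required.

>>> send_rows --motion '[{"claw": 0.2,"slide": [16,-46,0],"delta_rot": [0,0,0]},{"claw": 0.2,"slide": [32,-92,0],"delta_rot": [0,0,0]},{"claw": 0.2,"slide": [48,-138,0],"delta_rot": [0,0,0]},{"claw": 0.2,"slide": [64,-184,0],"delta_rot": [0,0,0]},{"claw": 0.2,"slide": [80,-230,0],"delta_rot": [0,0,0]}]'

```text
time: 1.3
position: [0.4299, -0.151, 0.2448]
tool_rot: [3.137, 0.156, 0.001]
ft_force: [1.5, -0.4, 0.3]
grip_width: 0.605
grip_force: 0.0
```

>>> send_rows --motion '[{"claw": 0.2,"slide": [16,-42,0],"delta_rot": [0,0,0]},{"claw": 0.2,"slide": [32,-86,0],"delta_rot": [0,0,0]},{"claw": 0.2,"slide": [50,-130,0],"delta_rot": [0,0,0]},{"claw": 0.2,"slide": [70,-174,20],"delta_rot": [0,0,0]},{"claw": 0.2,"slide": [85,-214,40],"delta_rot": [0,0,0]}]'

```text
time: 1.8
position: [0.4942, 0.0703, 0.2052]
tool_rot: [3.137, 0.156, 0.006]
ft_force: [0.3, -0.7, -0.2]
grip_width: 0.598
grip_force: 0.0
```

```bash
python3 - <<'E'
from h import *
s=ctrl.get_state();print(s['time'],s['position'],s['tool_rot'],s['grip_width'],s['ft_force']);print(tool([.4995,.1115,.04]))
E
```

```text
1.8 [0.49423855 0.07032584 0.20522854] [3.13695435 0.15607922 0.00559313] 0.597593513846479 [ 0.26217737 -0.72575022 -0.17225485]
[  8.74103996 -40.60200721 165.22268845]
```

>>> send_rows --motion '[{"claw": 0.2,"slide": [5,-24,15],"delta_rot": [0,0,0]},{"claw": 0.2,"slide": [9,-40,45],"delta_rot": [0,0,0]},{"claw": 0.2,"slide": [9,-40,75],"delta_rot": [0,0,0]},{"claw": 0.2,"slide": [9,-40,85],"delta_rot": [0,0,0]},{"claw": 0.2,"slide": [9,-40,85],"delta_rot": [0,0,0]}]'

```text
time: 2.3
position: [0.4969, 0.1086, 0.1183]
tool_rot: [3.137, 0.156, -0.005]
ft_force: [-0.1, -0.7, -0.1]
grip_width: 0.596
grip_force: 0.0
```

```bash
python3 - <<'E'
from h import *
s=ctrl.get_state();print(s['time'],s['position'],s['tool_rot']);print(tool([.4995,.1115,.04]))
E
```

```text
2.3 [0.49692487 0.1085742  0.11828912] [ 3.13748922  0.1562735  -0.0051199 ]
[ 3.10880156 -2.65913788 78.27925934]
```

>>> send_rows --motion '[{"claw": 0.2,"slide": [3,-2.5,20],"delta_rot": [0,0,0]},{"claw": 0.2,"slide": [3,-2.5,40],"delta_rot": [0,0,0]},{"claw": 0.2,"slide": [3,-2.5,60],"delta_rot": [0,0,0]},{"claw": 0.2,"slide": [3,-2.5,74],"delta_rot": [0,0,0]},{"claw": 0.2,"slide": [3,-2.5,78],"delta_rot": [0,0,0]}]'

```text
time: 2.8
position: [0.5008, 0.1113, 0.0413]
tool_rot: [3.137, 0.155, -0.001]
ft_force: [-0.6, -0.8, -0.6]
grip_width: 0.598
grip_force: 0.0
```

>>> send_rows --motion '[{"claw": 0.2,"slide": [0,0,0],"delta_rot": [0,0,0]},{"claw": 0.2,"slide": [0,0,0],"delta_rot": [0,0,0]}]'

```text
time: 3.0
position: [0.5017, 0.112, 0.0426]
tool_rot: [3.138, 0.156, 0.003]
ft_force: [-0.3, 0.2, -0.7]
grip_width: 0.604
grip_force: 0.0
```

```bash
python3 - <<'E'
from h import *
t=img('top');s=img('scene')
a=cv2.resize(t['color'][205:285,180:280],(500,400),interpolation=cv2.INTER_CUBIC)
b=cv2.resize(s['color'][270:350,230:290],(300,400),interpolation=cv2.INTER_CUBIC)
cv2.imwrite('pics/g1.png',np.hstack([a,b]))
q=ctrl.get_state();print(q['time'],q['position'],q['tool_rot'],q['ft_force']);print(tool([.4995,.1115,.04]))
E
```

```text
3.1 [0.50161746 0.11205867 0.04259337] [3.13753251e+00 1.56526506e-01 3.02101963e-03] [-0.00626651 -0.0032757  -0.48238697]
[-2.16750617  0.34449596  2.58931707]
```

View pics/g1.png

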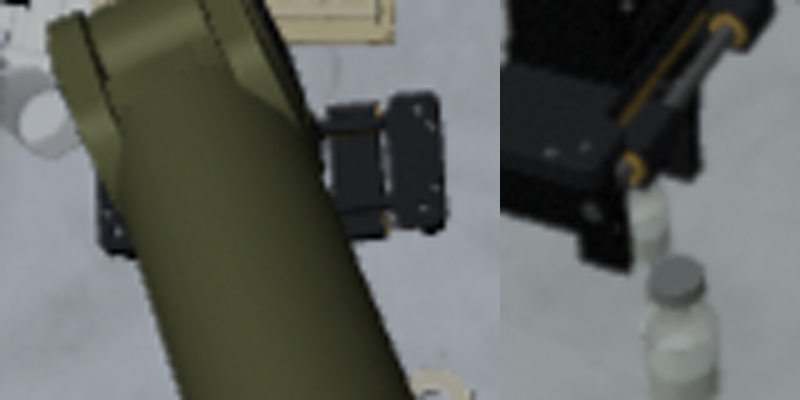

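The crop shows the left finger (585–635, 260) beside the vial (650, 225), which matches the expected parallax with about 2 mm still to correct. Correcting that and closing.

>>> send_rows --motion '[{"claw": 0.2,"slide": [-2,0,2],"delta_rot": [0,0,0]},{"claw": 0.2,"slide": [-2,0,2],"delta_rot": [0,0,0]},{"claw": -0.3,"slide": [-2,0,2],"delta_rot": [0,0,0]},{"claw": -0.4,"slide": [-2,0,2],"delta_rot": [0,0,0]},{"claw": -0.5,"slide": [-2,0,2],"delta_rot": [0,0,0]}]' --grip_force 8

```text
time: 3.6
position: [0.4988, 0.1118, 0.0396]
tool_rot: [3.138, 0.157, 0.0]
ft_force: [0.2, -0.6, 0.2]
grip_width: 0.413
grip_force: 0.0
```

>>> send_rows --motion '[{"claw": -0.7,"slide": [0,0,0],"delta_rot": [0,0,0]},{"claw": -1,"slide": [0,0,0],"delta_rot": [0,0,0]},{"claw": -1,"slide": [0,0,0],"delta_rot": [0,0,0]},{"claw": -1,"slide": [0,0,0],"delta_rot": [0,0,0]}]'

```text
time: 4.0
position: [0.4988, 0.1117, 0.0395]
tool_rot: [3.138, 0.157, -0.0]
ft_force: [0.3, 0.1, -0.0]
grip_width: 0.249
grip_force: 8.0
```

```bash
python3 - <<'E'
from h import *
q=ctrl.get_state();print(q['time'],q['position'],q['tool_rot'],q['ft_force'],q['grip_width']*87,q['grip_force'])
E
```

```text
4.0 [0.49879677 0.11173301 0.03951373] [ 3.13760383e+00  1.56699627e-01 -2.87340909e-06] [ 0.29431351  0.14908382 -0.03598981] 21.621277613078817 7.995580479037017
```

>>> send_rows --motion '[{"claw": -1,"slide": [0,0,-10],"delta_rot": [0,0,0]},{"claw": -1,"slide": [0,0,-30],"delta_rot": [0,0,0]},{"claw": -1,"slide": [0,0,-60],"delta_rot": [0,0,0]},{"claw": -1,"slide": [0,0,-90],"delta_rot": [0,0,0]},{"claw": -1,"slide": [0,0,-110],"delta_rot": [0,0,0]}]'

```text
time: 4.5
position: [0.4996, 0.1123, 0.1524]
tool_rot: [-3.138, -0.158, -0.005]
ft_force: [-0.7, -0.2, -0.2]
grip_width: 0.253
grip_force: 8.0
```

>>> send_rows --motion '[{"claw": -1,"slide": [1,15,0],"delta_rot": [0,0,0]},{"claw": -1,"slide": [3,45,0],"delta_rot": [0,0,0]},{"claw": -1,"slide": [5,80,0],"delta_rot": [0,0,0]},{"claw": -1,"slide": [7,115,0],"delta_rot": [0,0,0]},{"claw": -1,"slide": [9,150,0],"delta_rot": [0,0,0]}]'

```text
time: 5.0
position: [0.5229, -0.0378, 0.1505]
tool_rot: [3.137, 0.158, 0.002]
ft_force: [1.0, -0.0, -0.6]
grip_width: 0.25
grip_force: 8.0
```

>>> send_rows --motion '[{"claw": -1,"slide": [2,35,0],"delta_rot": [0,0,0]},{"claw": -1,"slide": [4,70,0],"delta_rot": [0,0,0]},{"claw": -1,"slide": [6,105,0],"delta_rot": [0,0,0]},{"claw": -1,"slide": [8,130,0],"delta_rot": [0,0,0]},{"claw": -1,"slide": [9,141,0],"delta_rot": [0,0,0]}]'

```text
time: 5.5
position: [0.5456, -0.1793, 0.15]
tool_rot: [3.137, 0.15, 0.0]
ft_force: [0.2, -0.3, -0.4]
grip_width: 0.249
grip_force: 8.0
```

>>> send_rows --motion '[{"claw": -1,"slide": [0,0,0],"delta_rot": [0,0,0]},{"claw": -1,"slide": [0,0,0],"delta_rot": [0,0,0]},{"claw": -1,"slide": [0,0,0],"delta_rot": [0,0,0]}]'

```text
time: 5.8
position: [0.5458, -0.1737, 0.1498]
tool_rot: [-3.137, -0.161, -0.0]
ft_force: [-0.1, -0.1, 0.1]
grip_width: 0.249
grip_force: 8.0
```

```bash
python3 - <<'E'
from h import *
q=ctrl.get_state();print(q['time'],q['position'],q['tool_rot'],q['ft_force'],q['grip_width']*87,q['grip_force'],tool([.5465,-.1763,.11]))
E
```

```text
5.8 [ 0.54582027 -0.17368381  0.14975512] [-3.13679073e+00 -1.61341447e-01 -1.42172390e-04] [-0.05092465 -0.08520001  0.09033137] 21.656338322440845 7.995597179979086 [ 0.40279125  2.6979594  39.75342929]
```

Lower until the vial's base is about 6 mm above the rim, then take a look.

>>> send_rows --motion '[{"claw": -1,"slide": [0.5,2.5,15],"delta_rot": [0,0,0]},{"claw": -1,"slide": [0.5,2.5,40],"delta_rot": [0,0,0]},{"claw": -1,"slide": [0.5,2.5,57],"delta_rot": [0,0,0]},{"claw": -1,"slide": [0.5,2.5,57],"delta_rot": [0,0,0]},{"claw": -1,"slide": [0.5,2.5,57],"delta_rot": [0,0,0]}]'

```text
time: 6.3
position: [0.5462, -0.1777, 0.0921]
tool_rot: [-3.137, -0.158, 0.001]
ft_force: [1.0, -0.5, -0.6]
grip_width: 0.25
grip_force: 8.0
```

```bash
python3 - <<'E'
from h import *
s=img('scene');t=img('top')
im=cv2.resize(s['color'],None,fx=8,fy=8,interpolation=cv2.INTER_CUBIC)[190*8:265*8,280*8:350*8]
im=np.clip(im.astype(float)*1.8,0,255).astype(np.uint8)
p=ctrl.get_state()['position']
for z,r,col in((p[2]-.0395,.011,(0,0,255)),):
    a=np.linspace(0,2*np.pi,60);q=np.array([(proj(s,(p[0]+r*np.cos(x),p[1]+r*np.sin(x),z))+.5)*8-[2240,1520] for x in a]).astype(np.int32);cv2.polylines(im,[q],1,col,1)
q=np.array([(proj(s,(.5462+.0135*np.cos(x),-.1763+.0135*np.sin(x),.047))+.5)*8-[2240,1520] for x in a]).astype(np.int32);cv2.polylines(im,[q],1,(0,255,255),1)
cv2.imwrite('pics/c1.png',im)
q=ctrl.get_state();print(q['time'],q['position'],q['tool_rot'],q['ft_force'],tool([.5465,-.1763,.0725]))
E
```

```text
6.4 [ 0.54717346 -0.17824759  0.09338642] [3.13706409e+00 1.57539974e-01 2.33423631e-03] [ 0.080918   -0.30749419  0.16321053] [-0.50535168 -2.01879656 20.88439829]
```

View pics/c1.png

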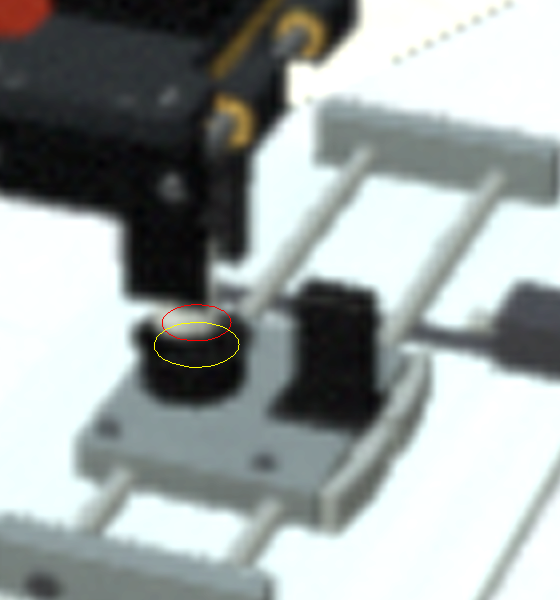

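Vial base at display (188, 322) sits over the cup, whose centre is (190, 345). They line up within about 1 mm. Now fine-adjusting.

>>> send_rows --motion '[{"claw": -1,"slide": [-1,-1.8,0],"delta_rot": [0,0,0]},{"claw": -1,"slide": [-1,-1.8,0],"delta_rot": [0,0,0]},{"claw": -1,"slide": [-1,-1.8,0],"delta_rot": [0,0,0]},{"claw": -1,"slide": [-1,-1.8,0],"delta_rot": [0,0,0]}]'

```text
time: 6.8
position: [0.5453, -0.1769, 0.0928]
tool_rot: [3.137, 0.157, 0.001]
ft_force: [0.5, 0.9, -0.8]
grip_width: 0.251
grip_force: 8.0
```

```bash
python3 - <<'E'
from h import *
q=ctrl.get_state();print(q['time'],q['position'],q['ft_force'],tool([.546,-.1765,.0725]))
E
```

```text
6.8 [ 0.54534571 -0.17685029  0.09282486] [ 0.45644761  0.88353656 -0.80229621] [ 0.67910377 -0.292356   20.32496476]
```

>>> send_rows --motion '[{"claw": -1,"slide": [0.7,0,4],"delta_rot": [0,0,0]},{"claw": -1,"slide": [0.7,0,8],"delta_rot": [0,0,0]},{"claw": -1,"slide": [0.7,0,11],"delta_rot": [0,0,0]},{"claw": -1,"slide": [0.7,0,12],"delta_rot": [0,0,0]},{"claw": -1,"slide": [0.7,0,12],"delta_rot": [0,0,0]}]'

```text
time: 7.3
position: [0.5456, -0.1769, 0.0801]
tool_rot: [3.138, 0.156, -0.001]
ft_force: [-0.3, -1.1, -1.0]
grip_width: 0.249
grip_force: 8.0
```

```bash
python3 - <<'E'
from h import *
q=ctrl.get_state();print(q['time'],q['position'],q['ft_force'],q['torque'],tool([.546,-.1765,.0725]))
E
```

```text
7.3 [ 0.54555828 -0.17693248  0.08006967] [-0.25041154 -1.05727824 -1.03549308] [-0.20083766  0.04538068 -0.00446319] [ 0.48933253 -0.38655522  7.56922394]
```

>>> send_rows --motion '[{"claw": -1,"slide": [0,0,2],"delta_rot": [0,0,0]},{"claw": -1,"slide": [0,0,4],"delta_rot": [0,0,0]},{"claw": -1,"slide": [0,0,5.5],"delta_rot": [0,0,0]},{"claw": -1,"slide": [0,0,6.5],"delta_rot": [0,0,0]},{"claw": -1,"slide": [0,0,6.5],"delta_rot": [0,0,0]}]'

```text
time: 7.8
position: [0.5459, -0.1769, 0.0739]
tool_rot: [3.137, 0.157, -0.0]
ft_force: [-0.7, -1.5, -0.5]
grip_width: 0.248
grip_force: 8.0
```

>>> send_rows --motion '[{"claw": -1,"slide": [0,0,0.5],"delta_rot": [0,0,0]},{"claw": -1,"slide": [0,0,1],"delta_rot": [0,0,0]},{"claw": -1,"slide": [0,0,1],"delta_rot": [0,0,0]}]'

```text
time: 8.1
position: [0.5459, -0.1767, 0.073]
tool_rot: [3.138, 0.157, -0.0]
ft_force: [-1.3, -1.5, 0.3]
grip_width: 0.254
grip_force: 8.0
```

```bash
python3 - <<'E'
from h import *
q=ctrl.get_state();print(q['time'],q['position'],q['ft_force'],q['torque'],tool([.546,-.1765,.0725]))
E
```

```text
8.1 [ 0.54592375 -0.17672418  0.07304592] [-1.29178494 -1.46818026  0.32516771] [-0.39977036  0.22160534  0.0441141 ] [ 0.09825427 -0.21554067  0.54587958]
```

>>> send_rows --motion '[{"claw": -1,"slide": [0,0,0.5],"delta_rot": [0,0,0]},{"claw": -1,"slide": [0,0,1],"delta_rot": [0,0,0]},{"claw": -1,"slide": [0,0,1],"delta_rot": [0,0,0]},{"claw": -1,"slide": [0,0,1],"delta_rot": [0,0,0]}]'

```text
time: 8.5
position: [0.546, -0.1767, 0.0724]
tool_rot: [3.137, 0.157, 0.0]
ft_force: [-2.2, -1.7, 4.9]
grip_width: 0.255
grip_force: 8.0
```

```bash
python3 - <<'E'
from h import *
q=ctrl.get_state();print(q['time'],q['position'],q['ft_force'],q['torque'],tool([.546,-.1765,.0725]))
E
```

```text
8.5 [ 0.54602361 -0.17672477  0.07242847] [-2.17494629 -1.74967742  4.94580366] [-0.29262835  0.59498495  0.02544441] [-0.001097   -0.22598647 -0.07159954]
```

Floor contact (Fz +5 N) at the predicted height. Releasing gently, then rising.

>>> send_rows --motion '[{"claw": -0.45,"slide": [0,0,-0.4],"delta_rot": [0,0,0]},{"claw": -0.4,"slide": [0,0,-0.4],"delta_rot": [0,0,0]},{"claw": -0.3,"slide": [0,0,-0.4],"delta_rot": [0,0,0]},{"claw": -0.1,"slide": [0,0,-0.4],"delta_rot": [0,0,0]},{"claw": 0.0,"slide": [0,0,-0.4],"delta_rot": [0,0,0]}]'

```text
time: 9.0
position: [0.546, -0.1764, 0.0723]
tool_rot: [-3.137, -0.157, 0.0]
ft_force: [0.4, -0.6, -0.1]
grip_width: 0.448
grip_force: 0.0
```

>>> send_rows --motion '[{"claw": 0.0,"slide": [0,0,0],"delta_rot": [0,0,0]},{"claw": 0.0,"slide": [0,0,-10],"delta_rot": [0,0,0]},{"claw": 0.0,"slide": [0,0,-30],"delta_rot": [0,0,0]},{"claw": 0.0,"slide": [0,0,-50],"delta_rot": [0,0,0]},{"claw": 0.0,"slide": [0,0,-60],"delta_rot": [0,0,0]}]'

```text
time: 9.5
position: [0.5472, -0.1769, 0.135]
tool_rot: [3.136, 0.157, 0.005]
ft_force: [-0.4, 1.3, 1.0]
grip_width: 0.499
grip_force: 0.0
```

>>> send_rows --motion '[{"claw": 0.0,"slide": [-15,0,0],"delta_rot": [0,0,0]},{"claw": 0.0,"slide": [-40,0,0],"delta_rot": [0,0,0]},{"claw": 0.0,"slide": [-49,0,0],"delta_rot": [0,0,0]},{"claw": 0.0,"slide": [-49,0,0],"delta_rot": [0,0,0]},{"claw": 0.0,"slide": [-49,0,0],"delta_rot": [0,0,0]}]'

```text
time: 10.0
position: [0.4979, -0.1816, 0.1328]
tool_rot: [3.137, 0.156, 0.002]
ft_force: [0.3, 0.3, 0.1]
grip_width: 0.499
grip_force: 0.0
```

```bash
python3 - <<'E'
from h import *
s=img('scene');t=img('top')
im=cv2.resize(s['color'],None,fx=8,fy=8,interpolation=cv2.INTER_CUBIC)[190*8:265*8,280*8:360*8]
cv2.imwrite('pics/c2.png',np.clip(im.astype(float)*1.8,0,255).astype(np.uint8))
q=ctrl.get_state();print(q['time'],q['position'],q['ft_force'],q['grip_width'],tool([.4973,-.1813,.063]))
E
```

```text
10.1 [ 0.49822074 -0.18125431  0.13263307] [-0.41896616 -0.10235709  0.00351725] 0.5003758268576787 [-9.93773256e-01 -4.15466585e-02  6.96320655e+01]
```

View pics/c2.png

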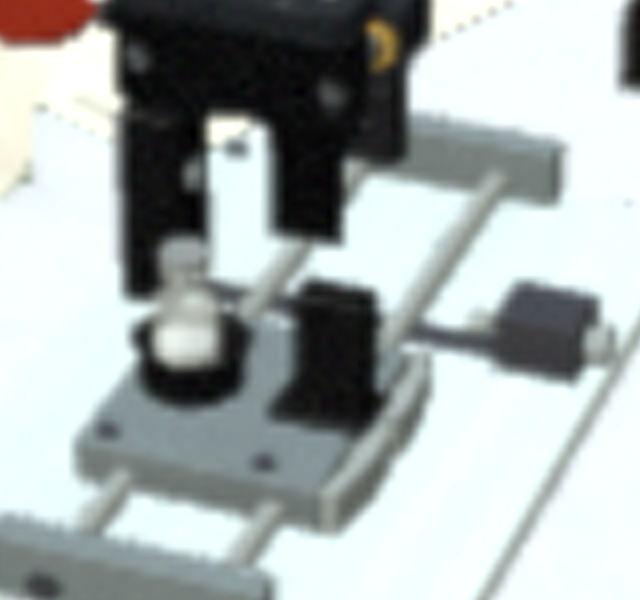

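The vial (185, 300) stands upright in the cup and the fin is at (340, 345). Descending on the fin.

>>> send_rows --motion '[{"claw": 0.0,"slide": [-1,0,20],"delta_rot": [0,0,0]},{"claw": 0.0,"slide": [-1,0,40],"delta_rot": [0,0,0]},{"claw": 0.0,"slide": [-1,0,58],"delta_rot": [0,0,0]},{"claw": 0.0,"slide": [-1,0,67],"delta_rot": [0,0,0]},{"claw": 0.0,"slide": [-1,0,69],"delta_rot": [0,0,0]}]' --grip_force 20

```text
time: 10.6
position: [0.496, -0.181, 0.0623]
tool_rot: [-3.136, -0.158, 0.002]
ft_force: [-0.0, -0.1, 0.0]
grip_width: 0.499
grip_force: 0.0
```

>>> send_rows --motion '[{"claw": -0.3,"slide": [0,0,0],"delta_rot": [0,0,0]},{"claw": -0.5,"slide": [0,0,0],"delta_rot": [0,0,0]},{"claw": -0.6,"slide": [0,0,0],"delta_rot": [0,0,0]},{"claw": -0.7,"slide": [0,0,0],"delta_rot": [0,0,0]},{"claw": -1,"slide": [0,0,0],"delta_rot": [0,0,0]}]'

```text
time: 11.1
position: [0.4966, -0.1822, 0.064]
tool_rot: [3.136, 0.156, 0.002]
ft_force: [-0.7, -0.7, 2.1]
grip_width: 0.154
grip_force: 20.0
```

>>> send_rows --motion '[{"claw": -1,"slide": [0,0,0],"delta_rot": [0,0,0]},{"claw": -1,"slide": [0,0,0],"delta_rot": [0,0,0]},{"claw": -1,"slide": [0,0,0],"delta_rot": [0,0,0]}]'

```text
time: 11.4
position: [0.4966, -0.1822, 0.064]
tool_rot: [3.137, 0.156, 0.001]
ft_force: [0.5, -1.5, 4.5]
grip_width: 0.159
grip_force: 20.0
```

```bash
python3 - <<'E'
from h import *
q=ctrl.get_state();print(q['time'],q['position'],q['tool_rot'],q['ft_force'],q['torque'],q['grip_width']*87,q['grip_force'])
E
```

```text
11.4 [ 0.49662457 -0.18219239  0.06402916] [3.13662919e+00 1.56466478e-01 1.43382068e-03] [ 0.47149169 -1.46223774  4.50731034] [-0.2936356   0.08823465  0.09772672] 13.833913921247524 19.998976264614612
```

Fin gripped (13.8 mm). Estimated travel to the notch is about 78 mm. The first 50 mm go at a moderate pace.

>>> send_rows --motion '[{"claw": -1,"slide": [0,2,0],"delta_rot": [0,0,0]},{"claw": -1,"slide": [0,6,0],"delta_rot": [0,0,0]},{"claw": -1,"slide": [0,11,0],"delta_rot": [0,0,0]},{"claw": -1,"slide": [0,16,0],"delta_rot": [0,0,0]},{"claw": -1,"slide": [0,20,0],"delta_rot": [0,0,0]}]'

```text
time: 11.9
position: [0.4985, -0.201, 0.064]
tool_rot: [-3.137, -0.157, -0.0]
ft_force: [-1.5, 1.8, 7.0]
grip_width: 0.159
grip_force: 20.0
```

>>> send_rows --motion '[{"claw": -1,"slide": [0,4,0],"delta_rot": [0,0,0]},{"claw": -1,"slide": [0,8,0],"delta_rot": [0,0,0]},{"claw": -1,"slide": [0,12,0],"delta_rot": [0,0,0]},{"claw": -1,"slide": [0,16,0],"delta_rot": [0,0,0]},{"claw": -1,"slide": [0,20,0],"delta_rot": [0,0,0]}]'

```text
time: 12.4
position: [0.5006, -0.2207, 0.064]
tool_rot: [-3.137, -0.158, -0.0]
ft_force: [-1.5, 0.8, 6.6]
grip_width: 0.163
grip_force: 20.0
```

>>> send_rows --motion '[{"claw": -1,"slide": [0,3,0],"delta_rot": [0,0,0]},{"claw": -1,"slide": [0,6,0],"delta_rot": [0,0,0]},{"claw": -1,"slide": [0,9,0],"delta_rot": [0,0,0]},{"claw": -1,"slide": [0,12,0],"delta_rot": [0,0,0]}]'

```text
time: 12.8
position: [0.5017, -0.2314, 0.064]
tool_rot: [-3.135, -0.158, 0.0]
ft_force: [-2.3, 4.5, 8.1]
grip_width: 0.161
grip_force: 20.0
```

```bash
python3 - <<'E'
from h import *
np.set_printoptions(precision=4,suppress=True)
t=img('top');s=img('scene')
q=ctrl.get_state();print(q['time'],q['position'],q['tool_rot'],q['ft_force'],q['torque'],q['grip_width']*87)
p=q['position'];d=p-[.49662,-.18219,.06403];print('travel',np.linalg.norm(d)*1000,'yaw',np.arctan2(d[0],-d[1]))
im=cv2.resize(s['color'],None,fx=8,fy=8,interpolation=cv2.INTER_CUBIC)[190*8:262*8,280*8:360*8]
im=cv2.convertScaleAbs(im,alpha=1.8)
cv2.imwrite('pics/c3.png',im)
E
```

```text
12.9 [ 0.5018 -0.2323  0.064 ] [-3.1363 -0.1577 -0.0003] [-1.6557  2.02    7.2179] [0.3864 0.2976 0.0306] 13.920022066026341
travel 50.34458413866237 yaw 0.10312383872359139
```

View pics/c3.png

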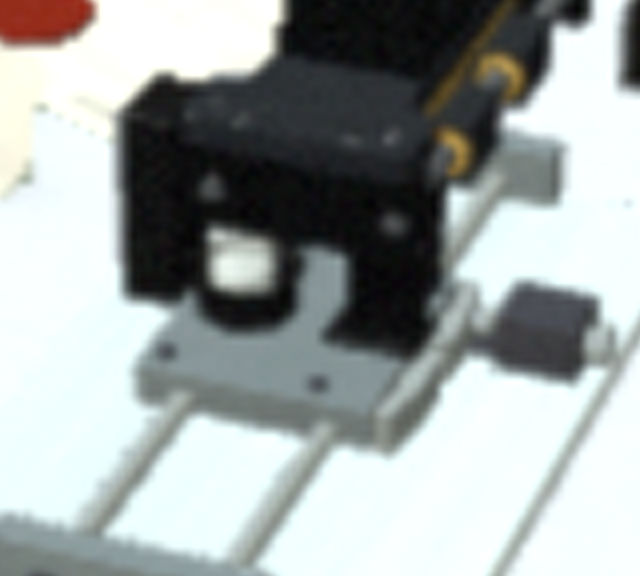

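Carriage travelled 50 mm, and the vial (240, 260) is still upright. Slower now.

>>> send_rows --motion '[{"claw": -1,"slide": [0,2,-0.4],"delta_rot": [0,0,0]},{"claw": -1,"slide": [0,4,-0.4],"delta_rot": [0,0,0]},{"claw": -1,"slide": [0,6,-0.4],"delta_rot": [0,0,0]},{"claw": -1,"slide": [0,8,-0.4],"delta_rot": [0,0,0]},{"claw": -1,"slide": [0,10,-0.4],"delta_rot": [0,0,0]}]'

```text
time: 13.4
position: [0.5028, -0.2418, 0.064]
tool_rot: [-3.136, -0.158, -0.0]
ft_force: [0.2, 3.3, 5.2]
grip_width: 0.16
grip_force: 20.0
```

>>> send_rows --motion '[{"claw": -1,"slide": [0,1,0],"delta_rot": [0,0,0]},{"claw": -1,"slide": [0,2,0],"delta_rot": [0,0,0]},{"claw": -1,"slide": [0,3,0],"delta_rot": [0,0,0]},{"claw": -1,"slide": [0,4,0],"delta_rot": [0,0,0]}]'

```text
time: 13.8
position: [0.5033, -0.2472, 0.064]
tool_rot: [3.138, 0.157, 0.002]
ft_force: [2.1, 1.9, 3.6]
grip_width: 0.157
grip_force: 20.0
```

>>> send_rows --motion '[{"claw": -1,"slide": [0,0.7,0],"delta_rot": [0,0,0]},{"claw": -1,"slide": [0,1.4,0],"delta_rot": [0,0,0]},{"claw": -1,"slide": [0,2,0],"delta_rot": [0,0,0]}]'

```text
time: 14.1
position: [0.5035, -0.2494, 0.0641]
tool_rot: [3.137, 0.157, 0.002]
ft_force: [1.8, 2.3, 4.1]
grip_width: 0.159
grip_force: 20.0
```

>>> send_rows --motion '[{"claw": -1,"slide": [0,0.7,0],"delta_rot": [0,0,0]},{"claw": -1,"slide": [0,1.4,0],"delta_rot": [0,0,0]},{"claw": -1,"slide": [0,2,0],"delta_rot": [0,0,0]}]'

```text
time: 14.4
position: [0.5037, -0.2513, 0.064]
tool_rot: [3.137, 0.157, 0.002]
ft_force: [3.4, 2.9, 4.0]
grip_width: 0.161
grip_force: 20.0
```

>>> send_rows --motion '[{"claw": -1,"slide": [0,0.7,0],"delta_rot": [0,0,0]},{"claw": -1,"slide": [0,1.4,0],"delta_rot": [0,0,0]},{"claw": -1,"slide": [0,2,0],"delta_rot": [0,0,0]}]'

```text
time: 14.7
position: [0.5039, -0.2533, 0.064]
tool_rot: [3.137, 0.157, 0.002]
ft_force: [4.7, 2.8, 4.5]
grip_width: 0.158
grip_force: 20.0
```

>>> send_rows --motion '[{"claw": -1,"slide": [0,0.5,0],"delta_rot": [0,0,0]},{"claw": -1,"slide": [0,1,0],"delta_rot": [0,0,0]},{"claw": -1,"slide": [0,1,0],"delta_rot": [0,0,0]}]'

```text
time: 15.0
position: [0.504, -0.2546, 0.064]
tool_rot: [3.137, 0.157, 0.002]
ft_force: [5.2, 2.2, 3.6]
grip_width: 0.161
grip_force: 20.0
```

>>> send_rows --motion '[{"claw": -1,"slide": [0,0.5,0],"delta_rot": [0,0,0]},{"claw": -1,"slide": [0,1,0],"delta_rot": [0,0,0]},{"claw": -1,"slide": [0,1,0],"delta_rot": [0,0,0]}]'

```text
time: 15.3
position: [0.5041, -0.2555, 0.064]
tool_rot: [3.137, 0.157, 0.002]
ft_force: [4.9, 2.7, 2.8]
grip_width: 0.155
grip_force: 20.0
```

>>> send_rows --motion '[{"claw": -1,"slide": [0.5,0.5,0],"delta_rot": [0,0,0]},{"claw": -1,"slide": [0.5,1,0],"delta_rot": [0,0,0]},{"claw": -1,"slide": [0.5,1,0],"delta_rot": [0,0,0]}]'

```text
time: 15.6
position: [0.5043, -0.2566, 0.064]
tool_rot: [3.137, 0.156, 0.0]
ft_force: [3.1, 0.9, 4.9]
grip_width: 0.159
grip_force: 20.0
```

>>> send_rows --motion '[{"claw": -1,"slide": [0,0.5,0],"delta_rot": [0,0,0]},{"claw": -1,"slide": [0,1,0],"delta_rot": [0,0,0]},{"claw": -1,"slide": [0,1,0],"delta_rot": [0,0,0]}]'

```text
time: 15.9
position: [0.5043, -0.2576, 0.064]
tool_rot: [3.137, 0.156, 0.0]
ft_force: [3.1, 1.5, 5.0]
grip_width: 0.157
grip_force: 20.0
```

>>> send_rows --motion '[{"claw": -1,"slide": [0,0.5,0],"delta_rot": [0,0,0]},{"claw": -1,"slide": [0,0.5,0],"delta_rot": [0,0,0]}]'

```text
time: 16.1
position: [0.5044, -0.2582, 0.064]
tool_rot: [3.137, 0.156, 0.0]
ft_force: [3.8, 0.7, 4.6]
grip_width: 0.161
grip_force: 20.0
```

>>> send_rows --motion '[{"claw": -1,"slide": [0.3,0.5,0],"delta_rot": [0,0,0]},{"claw": -1,"slide": [0.3,0.5,0],"delta_rot": [0,0,0]},{"claw": -1,"slide": [0.3,0.5,0],"delta_rot": [0,0,0]}]'

```text
time: 16.4
position: [0.5045, -0.2593, 0.064]
tool_rot: [3.136, 0.156, 0.0]
ft_force: [3.0, 0.2, 4.9]
grip_width: 0.164
grip_force: 20.0
```

>>> send_rows --motion '[{"claw": -1,"slide": [0,0.5,0],"delta_rot": [0,0,0]},{"claw": -1,"slide": [0,0.5,0],"delta_rot": [0,0,0]},{"claw": -1,"slide": [0,0.5,0],"delta_rot": [0,0,0]}]'

```text
time: 16.7
position: [0.5046, -0.2597, 0.064]
tool_rot: [3.136, 0.156, 0.0]
ft_force: [3.6, -0.2, 4.7]
grip_width: 0.155
grip_force: 20.0
```

>>> send_rows --motion '[{"claw": -1,"slide": [0,0.5,0],"delta_rot": [0,0,0]},{"claw": -1,"slide": [0,0.5,0],"delta_rot": [0,0,0]},{"claw": -1,"slide": [0,0.5,0],"delta_rot": [0,0,0]}]'

```text
time: 17.0
position: [0.5047, -0.2606, 0.064]
tool_rot: [3.136, 0.155, 0.0]
ft_force: [3.3, -3.1, 4.7]
grip_width: 0.157
grip_force: 20.0
```

Fy has flipped to -3 N, so the ball is pulling the carriage in. Following in small steps.

>>> send_rows --motion '[{"claw": -1,"slide": [0.2,0.5,0],"delta_rot": [0,0,0]},{"claw": -1,"slide": [0.2,0.5,0],"delta_rot": [0,0,0]},{"claw": -1,"slide": [0.2,0.5,0],"delta_rot": [0,0,0]}]'

```text
time: 17.3
position: [0.5047, -0.2608, 0.064]
tool_rot: [3.136, 0.156, -0.001]
ft_force: [2.4, -2.3, 5.5]
grip_width: 0.158
grip_force: 20.0
```

>>> send_rows --motion '[{"claw": -1,"slide": [0,0.5,0],"delta_rot": [0,0,0]},{"claw": -1,"slide": [0,0.5,0],"delta_rot": [0,0,0]},{"claw": -1,"slide": [0,0.5,0],"delta_rot": [0,0,0]}]'

```text
time: 17.6
position: [0.5048, -0.2615, 0.064]
tool_rot: [3.136, 0.155, -0.0]
ft_force: [2.8, -2.8, 4.9]
grip_width: 0.16
grip_force: 20.0
```

```bash
python3 - <<'E'
from h import *
q=ctrl.get_state();print(q['time'],q['position'],q['ft_force'],q['torque'])
E
```

```text
17.6 [ 0.50475759 -0.26149201  0.06401442] [ 2.77115115 -2.82657566  4.85039187] [-0.56162524 -0.60947532  0.1028687 ]
```

>>> send_rows --motion '[{"claw": -1,"slide": [0.2,0.5,0],"delta_rot": [0,0,0]},{"claw": -1,"slide": [0.2,0.5,0],"delta_rot": [0,0,0]},{"claw": -1,"slide": [0.2,0.5,0],"delta_rot": [0,0,0]}]'

```text
time: 17.9
position: [0.5049, -0.2628, 0.064]
tool_rot: [3.135, 0.155, -0.0]
ft_force: [1.7, -4.7, 4.7]
grip_width: 0.161
grip_force: 20.0
```

>>> send_rows --motion '[{"claw": -1,"slide": [0,0.5,0],"delta_rot": [0,0,0]},{"claw": -1,"slide": [0,0.5,0],"delta_rot": [0,0,0]},{"claw": -1,"slide": [0,0.5,0],"delta_rot": [0,0,0]}]'

```text
time: 18.2
position: [0.5049, -0.2632, 0.064]
tool_rot: [3.135, 0.155, -0.0]
ft_force: [2.5, -4.2, 4.3]
grip_width: 0.158
grip_force: 20.0
```

>>> send_rows --motion '[{"claw": -1,"slide": [0,0.5,0],"delta_rot": [0,0,0]},{"claw": -1,"slide": [0,0.5,0],"delta_rot": [0,0,0]},{"claw": -1,"slide": [0,0.5,0],"delta_rot": [0,0,0]}]'

```text
time: 18.5
position: [0.505, -0.2633, 0.064]
tool_rot: [3.136, 0.155, -0.001]
ft_force: [1.5, -4.4, 5.5]
grip_width: 0.158
grip_force: 20.0
```

>>> send_rows --motion '[{"claw": -1,"slide": [0,0.5,0],"delta_rot": [0,0,0]},{"claw": -1,"slide": [0,0.5,0],"delta_rot": [0,0,0]},{"claw": -1,"slide": [0,0.5,0],"delta_rot": [0,0,0]}]'

```text
time: 18.8
position: [0.5049, -0.2634, 0.064]
tool_rot: [3.136, 0.155, -0.001]
ft_force: [3.0, -3.9, 5.9]
grip_width: 0.163
grip_force: 20.0
```

>>> send_rows --motion '[{"claw": -1,"slide": [0,0.5,0],"delta_rot": [0,0,0]},{"claw": -1,"slide": [0,0.5,0],"delta_rot": [0,0,0]},{"claw": -1,"slide": [0,0.5,0],"delta_rot": [0,0,0]}]'

```text
time: 19.1
position: [0.505, -0.2635, 0.064]
tool_rot: [3.137, 0.156, -0.001]
ft_force: [1.8, -2.8, 6.3]
grip_width: 0.157
grip_force: 20.0
```

```bash
python3 - <<'E'
from h import *
q=ctrl.get_state();print(q['time'],q['position'],q['ft_force'],q['torque'])
E
```

```text
19.1 [ 0.50497977 -0.26348399  0.06401395] [ 1.83810297 -2.78264683  6.31461703] [-0.484313   -0.38833288  0.11598174]
```

The carriage holds still at y=-0.2634 while the force relaxes, so it is seated. Taking out the remaining bias.

>>> send_rows --motion '[{"claw": -1,"slide": [0,0.5,0],"delta_rot": [0,0,0]},{"claw": -1,"slide": [0,0.5,0],"delta_rot": [0,0,0]},{"claw": -1,"slide": [0,0.5,0],"delta_rot": [0,0,0]}]'

```text
time: 19.4
position: [0.505, -0.2636, 0.064]
tool_rot: [3.137, 0.156, -0.002]
ft_force: [2.0, -1.3, 6.2]
grip_width: 0.163
grip_force: 20.0
```

>>> send_rows --motion '[{"claw": -1,"slide": [0,0.5,0],"delta_rot": [0,0,0]},{"claw": -1,"slide": [0,0.5,0],"delta_rot": [0,0,0]},{"claw": -1,"slide": [0,0.5,0],"delta_rot": [0,0,0]}]'

```text
time: 19.7
position: [0.505, -0.2637, 0.064]
tool_rot: [3.138, 0.156, -0.002]
ft_force: [0.8, -1.3, 7.0]
grip_width: 0.161
grip_force: 20.0
```

```bash
python3 - <<'E'
from h import *
s=img('scene')
im=cv2.resize(s['color'],None,fx=8,fy=8,interpolation=cv2.INTER_CUBIC)[190*8:262*8,280*8:360*8]
cv2.imwrite('pics/c4.png',cv2.convertScaleAbs(im,alpha=1.8))
q=ctrl.get_state();print(q['time'],q['position'],q['ft_force'],q['torque'],q['grip_force'])
E
```

```text
19.75 [ 0.50497568 -0.26368539  0.06399951] [ 1.09516568 -0.25826038  7.72456328] [-0.25750724 -0.26476967  0.08311837] 20.000771060585976
```

View pics/c4.png

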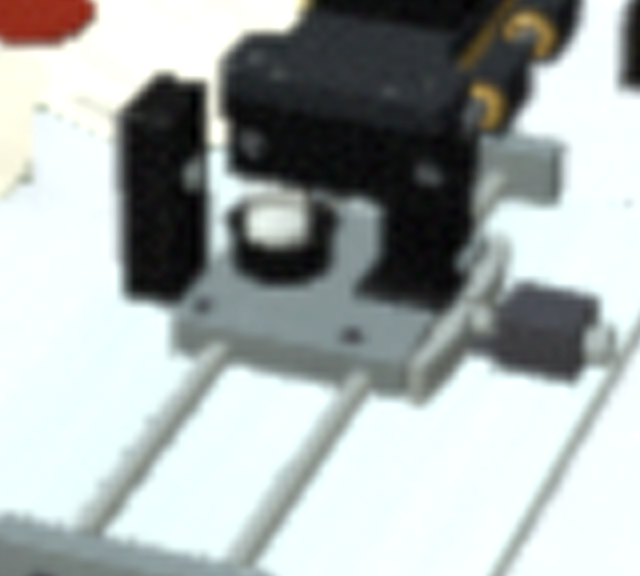

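The vial (280, 225) is upright in the cup. The ball sits in the bar's notch at (480, 310) with Fy ≈ 0, and the fin is still gripped at 20 N. Handing in.

```bash
python3 -c "
from bench import ctrl
print(ctrl.close_job())"
```

```text
the job is handed in; nothing more can be done
None
```

The smaller vial stands upright in the cup, and the carriage is held by its fin with the ball seated in the notch; I handed the job in at about 20 s on the robot's clock and no result came back.

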